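# Pump up the cold-brew dispenser

## Task

Get the steel cold-brew dispenser ready to pour: with the fingertips, push the orange tab of the lock ring on its cap clockwise (seen from above) as far as it goes to unlock the pump, then press the black pump plunger right down and let it spring back up, again and again, until the red pressure pin stands fully out with its white band showing. Leave the plunger up and the lock ring open. Pick nothing up and do not touch the pin; the dispenser, both mugs, the milk, the jam jar and the bowl stay standing where they are.

Things in the scene. Friction and masses are not known exactly. Their poses are not given: they have to be found in the camera images.
- keg: the dispenser: stainless mini keg, 130 mm across, about 2.5 kg, loose on the worktop on a rubber foot. Origin at the centre of its underside, z up. Its tap sticks out 125 mm from the axis toward the keg's own -x, 104 to 182 mm high; a carrying loop 103 mm toward +x. On top a black cap (98 mm across, top at 204 mm) carries on the keg's axis the lock ring and the plunger
- plunger_top (a point): centre of the top of the pump plunger, a black round knob 44 mm across and 16 mm thick on a steel stem, on the keg's vertical axis; 260.5 mm above the worktop when up. Moves down with it
- plunger (a joint): pump stroke in m: 0 = up, 0.022 = fully down; a spring brings it back up by itself (4 N at the start, 9 N at the bottom). Goes down 1 mm at most while the lock ring is shut. With the ring open each full stroke lifts the pin about 3 mm (1.5 mm if stopped a little short, nothing if under half), and it must come fully up between strokes. Once the pin is fully out, extra strokes do nothing
- ring_tab (a point): centre of the orange upright tab of the lock ring: 16 mm along the radius, 6 mm thick, 21 mm high, from 206 to 228 mm above the worktop, its centre 53 mm from the keg's axis. Moves round that axis with the ring. It stands out beyond the knob's edge, so shut fingers can come down beside it from above
- lock_ring (a joint): angle of the lock ring in rad, growing clockwise seen from above: 0 = shut (tab 15 degrees clockwise of the tap, near a white dot), pump free beyond about 0.85, 1.22 = fully open at the stop (toward a green dot). Starts from 0 to 0.35, stays where it is left, turns with about 1 N at the tab
- pin_out (a joint): how far the pressure pin stands out in m: 0 = flush in its guide, about 0.016 = fully out (it starts somewhere from 0 to 0.005 with leftover pressure). It holds its height between strokes
- pressure_pin: the pressure pin, red, 11 mm across, with a white band at its foot that comes out of the steel guide at the end; on the cap 36 mm from the keg's axis, 72 degrees counter-clockwise from the tap seen from above. Origin at the centre of its top, 211.5 mm above the worktop when flush, 227.5 when fully out
- mug_red: white mug with thin red rings, 82 mm across, 94 high, standing under the tap
- mug_dots: white mug with blue dots, 90 mm across, 93 high, on the right of the work
- milk: milk carton, 76 x 72 mm, 238 high, behind the dispenser
- jam: jam jar with a white lid, 68 mm across, 84 high, to the left and behind
- bowl: white cereal bowl, 135 mm across, 60 high, to the left

How it is judged (in metres and radians):
On the way, in this order (a step that is already met when the one before it is completed fails the run):
1. the lock ring is turned open (value of joint lock_ring above 1.05 rad), for 0.1 s.
2. the pin is pumped fully out (value of joint pin_out above 0.014 m), for 0.2 s.
At the end, for the whole second after the job is handed in: the pressure pin stands at least 14 of its 16 mm out, the plunger is up again (within 3 mm), the lock ring is open (over 1.0 rad), the dispenser stands upright and at rest within 50 mm of where it was, and the mugs, milk, jam and bowl are within 30 mm of where they were (value of joint pin_out above 0.014 m and value of joint plunger below 0.003 m and value of joint lock_ring above 1 rad and angle between keg's own z axis and vertical below 0.05 rad and distance of keg from where it was at the start of the episode below 0.05 m and linear speed of keg below 0.01 m/s and distance of each of mug_red, mug_dots, milk, jam, bowl from where it was at the start of the episode below 0.03 m); the robot touches nothing.
It fails at once if the dispenser is lifted, tipped or shoved away (height (world z) of keg above 0.015 m or angle between keg's own z axis and vertical above 0.17 rad or distance of keg from where it was at the start of the episode above 0.06 m).
It fails at once if the pressure pin is touched (contact force between any of the arm, the fingers and pressure_pin above 0.5 N).
It fails at once if a bystander is lifted, knocked over or pushed away (distance of any of mug_red, mug_dots, milk, jam, bowl from where it was at the start of the episode above 0.04 m or height (world z) of any of mug_red, mug_dots, milk, jam, bowl above 0.015 m).
It also fails if it takes over 58 s, if anything falls off the work surface, if the arm or the gripper's body presses on something with over 40 N, if the wrist force passes 120 N, or if a joint passes its speed limit or range.

## Robot

A 6-joint arm with a two-finger parallel gripper is mounted at the origin on a cart in front of the work surface, level with it; the furniture and walls round the work are solid. World frame = base frame: x ahead of the robot, y to its left, z up, the work surface at z = 0. Lengths are in mm, angles in rad, forces in N, time in s.
With the tool pointing down it reaches from about 400 to 925 mm from the base axis. Payload 12.5 kg.
Tool frame: the origin (TCP) lies at the very end of the fingers, on their centre line; the grasp point (between the pads) lies env.grip_point_offset behind it (env.grip_point_offset is the distance from the TCP to the grasp point, in mm); y points along the fingers, z is the direction in which the jaws open and shut, and the axes are right-handed (so a half turn about y gives the same grasp; the last joint's range is limited). The gripper opens to 95 mm and grips with 3 to 60 N. Pads are 20 mm wide; open, the fingers measure 119 mm over their backs; the gripper's body (75 mm by 180 mm) begins 59 mm behind the grasp point.
Start: joints at [-1.268, 0.491, 1.559, -0, 1.092, -0.106], TCP at [248.467, -573.508, 214.661] pointing down, gripper open.
Joint ranges: [-3.1, 3.1], [-0.84, 2.19], [0.05, 2.79], [-1.13, 4.28], [0.06, 2.93], [-2.69, 2.69]. Speed limits (rad/s): [2.22, 2.22, 2.79, 3.14, 3.14, 3.14].

## Interface

Orientations are given as [roll, pitch, yaw] about the fixed x, y, z axes, in that order (R = Rz(yaw) Ry(pitch) Rx(roll)).
In Python, from cell import readout, read_camera, env, nets gives the robot as it stands.
- The arm moves only by the tool apply_moves, never from a script. Its argument "increments" is a list of rows, each a list of 3 entries, a list of its own where there are three numbers: the shift along the tool's x, y, z in cm, then the turn, a rotation vector about the tool's x, y, z in degrees, then the finger opening in cm, from 0 to 9.51. A call has exactly 5 rows; each row shifts and turns the pose as measured when the row begins, along the tool's axes as they then stand; what a row does not reach is not made up. A row lasts 1/8 s, in which the tool goes at most 62.5 mm and 10.7 degrees, less where a joint would pass 70% of its speed; a pose out of reach is approached as far as the arm can. A call with a gripper value outside its range is refused whole. The fingers move at their own pace and stop on an object; the grip force is fixed at half the most. Time passes only in rows, so rows that do not move let the fingers close, or fill a call up. It gives the time, the measured TCP pose, the force and the opening at its end, in the units of the state.
- readout.state(): the state, without advancing time (a new reading comes with each control period).
- read_camera(name): name is "side" or "top"; returns a dict with "img" (480x640x3 uint8, red, green, blue), "vfov" (degrees; the focal length in pixels is half the picture's height over the tangent of half this angle, whatever the lens; pixels are square), "cx", "cy" (the principal point, pixels), "distortion" ([k1, k2, p1, p2, k3] as OpenCV has them; the pictures are not rectified), "rvec" (rotation vector, rad) and "tvec" (3), from world to camera coordinates, as OpenCV has them. Camera axes: x right, y down, z forward; pixel columns grow to the right and rows downward; lengths in mm; the calibration is good to about 2 mm. A picture is of the moment at which its call begins. There is no depth.
- env.job_done(): hands the job in, once; it reports no verdict.
Trained networks look in a picture, given as the dict that the camera call returned (one of the last four; its "shot" number tells which), for a name from the list of things; names that differ only in an ending like _2 or _b are one class to them, and where a whole thing is asked for, a point or a joint stands for the part that bears it (a point fixed in the world has none). Each returns a list of dicts, best first, with "confidence" (0 to 1); they miss things now and then, are a little off and sometimes report something else, mostly with a low value. They report only what shows in the picture. A call takes as long as a camera call.
- nets.look_for(picture, thing): "point" ([x, y, z] in mm, in the coordinates of the camera as it stood for that picture, good to about 4 mm: the middle of the surface that is visible of it).
- nets.mark_of(picture, thing): "point" ([x, y, z] in mm, in the coordinates of the camera as it stood for that picture, good to about 4 mm: a listed point, or the origin of a listed thing).
The state is a dict: "t": time; "joints": joint angles; "qvel": joint speeds; "tau": joint torques, N m; "eef_pos": TCP position; "tcp_rot": TCP orientation; "ft_force": force on the tool from outside, world axes, zero at the start; "moment": the same for the moment, N m; "opening": opening from 0.0 (shut) to 1.0 (fully open).
Only numpy, scipy, OpenCV 4.12 (cv2) and the standard library are available. Lean on these libraries where they do the work, as an engineer would, in place of code of your own. Each camera call takes 0.05 s, during which the arm holds its last target. There are 200 camera calls.

## Working session

There is one attempt and no reset: what is moved stays moved. The work goes in short steps, Python scripts to look and compute and a tool call to move; the robot and the scene stay as the last step left them, time stands still between calls to the robot, and variables do not carry over. Pictures are saved under pics/ and viewed, about 8 in all and at most 12, crops included, and the job is handed in when it is done.

Besides the shell and the picture viewer there is one more tool, called after "Call:" as name(argument=value, ...), one argument or row to a line, values as JSON. apply_moves: Moves the arm, as the interface text tells. Its arguments: {"type":"object","properties":{"increments":{"type":"array"}},"required":["increments"]}

```bash
mkdir -p pics; ls
cat > h.py <<'E'
import numpy as np, cv2
from scipy.spatial.transform import Rotation as Ro
from cell import readout, read_camera, env, nets
def w(p,pt):
    R=cv2.Rodrigues(np.array(p["rvec"],float))[0]; return R.T@(np.array(pt)-np.array(p["tvec"]).ravel())
def proj(p,P):
    h=p["img"].shape[0]; f=h/2/np.tan(np.radians(p["vfov"])/2)
    K=np.array([[f,0,p["cx"]],[0,f,p["cy"]],[0,0,1.]])
    return cv2.projectPoints(np.array(P,float).reshape(-1,1,3),np.array(p["rvec"],float),np.array(p["tvec"],float),K,np.array(p["distortion"],float))[0].reshape(-1,2)
def save(p,n): cv2.imwrite("pics/"+n,p["img"][:,:,::-1])
E
python3 - <<'E'
from h import *
s=readout.state(); print(s["eef_pos"],s["tcp_rot"],s["ft_force"],s["opening"],env.grip_point_offset)
R=Ro.from_euler('xyz',s["tcp_rot"]).as_matrix(); print(R.round(3))
for c in("side","top"):
    p=read_camera(c); save(p,c+"0.png")
    for n in("keg","plunger_top","ring_tab","pressure_pin","mug_red","milk","mug_dots","jam","bowl"):
        for d in nets.mark_of(p,n)[:1]: q=w(p,d["point"]); print(c,n,q.round(0),round(d["confidence"],2),proj(p,q).round(0))
E
```

```text
pics
[ 248.3961843  -573.2748175   214.03984315] [-1.57190525e+00  1.31714275e-04 -2.73283857e+00] [ 0.22264264  0.61880825 -0.03364595] 1.0009732020991702 18.8
[[-0.918 -0.     0.397]
 [-0.397  0.001 -0.918]
 [-0.    -1.    -0.001]]
side keg [588. -61.   1.] 0.65 [[322. 263.]]
side plunger_top [590. -68. 265.] 0.62 [[322. 186.]]
side ring_tab [540. -61. 215.] 0.68 [[340. 204.]]
side mug_red [ 485. -117.   -4.] 0.7 [[357. 255.]]
side milk [773. -53.   3.] 0.88 [[263. 259.]]
side mug_dots [ 414. -322.   -0.] 0.69 [[382. 220.]]
side jam [685. 371.  -2.] 0.7 [[257. 379.]]
side bowl [492. 426.   2.] 0.66 [[339. 409.]]
top keg [588. -66.   3.] 0.88 [[372. 276.]]
top plunger_top [590. -60. 265.] 0.75 [[379. 231.]]
top ring_tab [538. -68. 219.] 0.59 [[382. 256.]]
top pressure_pin [590. -61. 263.] 0.55 [[379. 231.]]
top mug_red [ 480. -118.    2.] 0.56 [[393. 308.]]
top milk [765. -48.   4.] 0.93 [[362. 226.]]
top mug_dots [ 410. -320.    6.] 0.49 [[464. 328.]]
top jam [679. 373.  -3.] 0.58 [[229. 255.]]
top bowl [495. 425.  -4.] 0.88 [[209. 310.]]
```

Run:
```python
import cv2
a=cv2.imread("pics/side0.png")[130:310,220:460];b=cv2.imread("pics/top0.png")[190:340,280:480]
a=cv2.resize(a,(800,600),interpolation=3);b=cv2.resize(b,(800,600),interpolation=3)
cv2.imwrite("pics/a.png",a);cv2.imwrite("pics/b.png",b)
```

```text
(no output)
```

View pics/a.png

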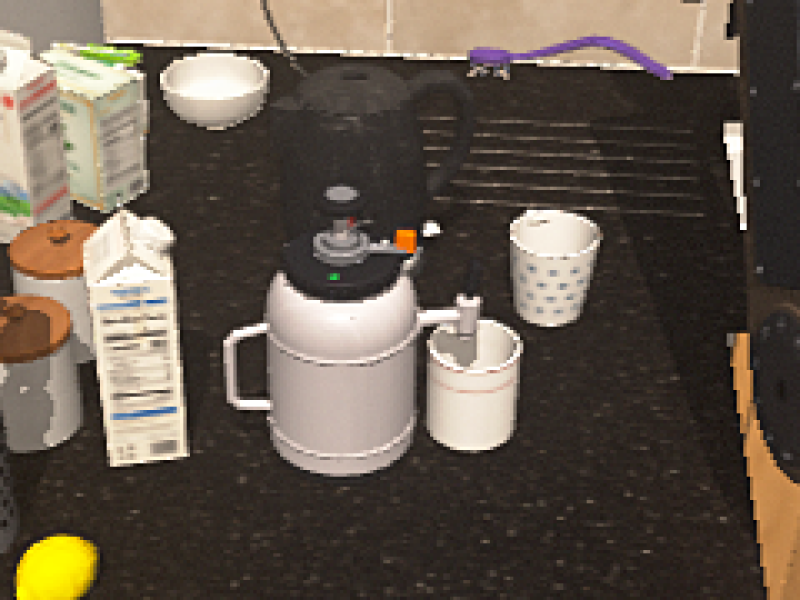

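View pics/b.png

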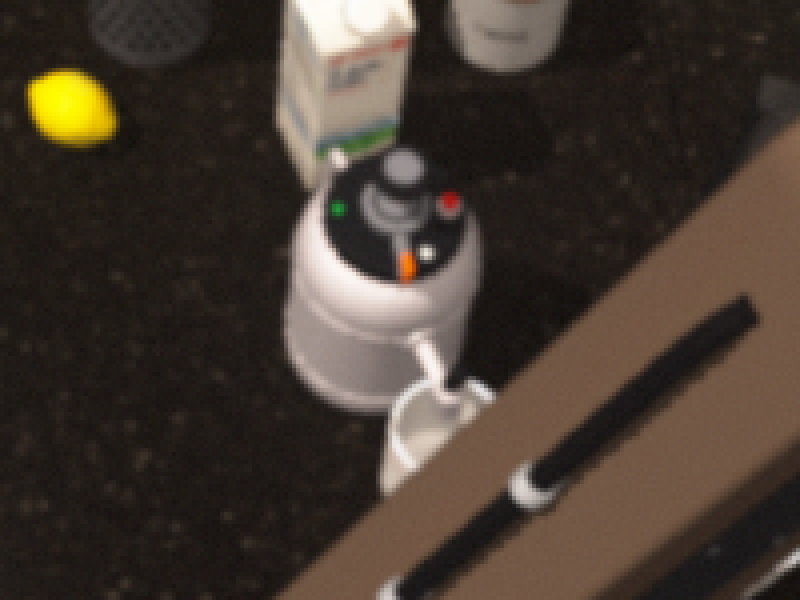

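Crops: the tap points toward the robot and slightly right. The orange tab is close to the white dot (top crop ~(407,265)), the green dot is on the left (338,208), and the red pin is on the right (450,203). Next I'll check the surroundings for obstacles and compute the waypoints.

```bash
python3 - <<'E'
import cv2,numpy as np
f=lambda n:cv2.resize(cv2.imread(n),(400,300),interpolation=cv2.INTER_AREA)
cv2.imwrite("pics/c.png",np.hstack([f("pics/side0.png"),f("pics/top0.png")]))
E
cat >> h.py <<'E'
def rel(target,R=None):
    s=readout.state(); R=Ro.from_euler('xyz',s["tcp_rot"]).as_matrix()
    return (R.T@(np.array(target)-s["eef_pos"])/10).round(2)
E
python3 - <<'E'
from h import *
from h import *
P={"top":None,"side":None};K=[];T=[];M=[]
for i in range(3):
  for c in P:
    p=read_camera(c)
    for n,L in(("plunger_top",K),("keg",K),("ring_tab",T),("mug_red",M)):
        d=nets.mark_of(p,n)
        if d and d[0]["confidence"]>.5: L.append(w(p,d[0]["point"]))
    # orange blob centroid
    h=cv2.cvtColor(p["img"],cv2.COLOR_RGB2HSV); m=cv2.inRange(h,(5,170,150),(18,255,255))
    m[:, :280]=0; m[:190]=0; m[300:]=0; m[:,420:]=0
    ys,xs=np.nonzero(m); print(c,"orange",xs.mean() if len(xs) else 0,ys.mean() if len(ys) else 0,len(xs))
for L in(K,T,M): print(np.array(L).round(0).tolist(),np.median(L,0).round(1))
k=np.median(K,0)[:2];t=np.median(T,0)[:2]-k;m=np.median(M,0)[:2]-k
print(np.degrees(np.arctan2(t[1],t[0])),np.linalg.norm(t),np.degrees(np.arctan2(m[1],m[0])))
for c in P:
    p=read_camera(c)
    print(c,[(a,proj(p,[k[0]+53*np.cos(np.radians(a)),k[1]+53*np.sin(np.radians(a)),217])[0].round(1).tolist()) for a in(170,180,190)], proj(p,[*k,260.5]))
E
```

```text
top orange 381.8125 256.1875 16
side orange 341.57142857142856 201.71428571428572 35
top orange 381.8125 256.1875 16
side orange 341.57142857142856 201.71428571428572 35
top orange 381.70588235294116 256.3529411764706 17
side orange 341.57142857142856 201.71428571428572 35
[[592.0, -64.0, 265.0], [587.0, -65.0, 1.0], [592.0, -67.0, 262.0], [586.0, -63.0, -1.0], [592.0, -64.0, 264.0], [587.0, -66.0, 0.0], [591.0, -66.0, 261.0], [591.0, -66.0, -0.0], [591.0, -65.0, 264.0], [588.0, -66.0, 1.0], [592.0, -68.0, 261.0], [586.0, -65.0, -1.0]] [590.8 -65.4 131. ]
[[537.0, -66.0, 218.0], [589.0, -68.0, 1.0], [541.0, -62.0, 217.0], [537.0, -68.0, 216.0], [540.0, -65.0, 215.0]] [539.8 -66.  216.4]
[[484.0, -122.0, 1.0], [487.0, -114.0, -3.0], [484.0, -124.0, -1.0], [488.0, -116.0, -2.0], [484.0, -117.0, 0.0], [489.0, -116.0, -2.0]] [ 485.4 -117.    -1.5]
-179.25978024248053 51.08186969921172 -153.91922716685434
top [(170, [377.0, 256.5]), (180, [380.4, 256.7]), (190, [383.8, 256.3])] [[380.2826242  231.12760301]]
side [(170, [340.2, 204.2]), (180, [340.8, 202.4]), (190, [340.8, 200.7])] [[321.71577069 187.42245721]]
```

View pics/c.png

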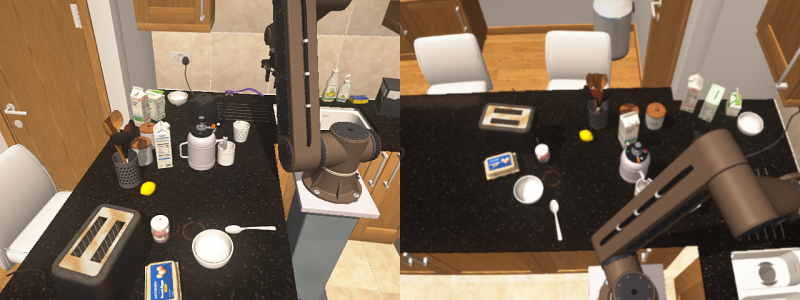

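Call:
apply_moves(
  increments=[
    [[0, -2.5, 0], [0, -9.5, 0], 0],
    [[0, -2.5, 0], [0, -9.5, 0], 0],
    [[0, -2.5, 0], [0, -9.5, 0], 0],
    [[0, -2.5, 0], [0, -9.5, 0], 0],
    [[0, 0, 0], [0, 0, 0], 0],
  ],
)

```text
t: 3.22
eef_pos: [248.4, -573.3, 317.0]
tcp_rot: [-1.572, 0.001, -2.05]
ft_force: [1.1, 0.2, -0.6]
opening: 0.531
```

Run:
```python
from h import *
s=readout.state();R=Ro.from_euler('xyz',s["tcp_rot"]).as_matrix();print(R.round(3),s["eef_pos"],s["joints"],s["opening"])
print(rel([400,-300,300]),rel([538,-91,300]))
```

```text
[[-0.461 -0.     0.887]
 [-0.887  0.001 -0.461]
 [-0.001 -1.    -0.001]] [ 248.40787278 -573.32878269  317.01270785] [-1.26761411e+00  4.11787954e-01  1.41449886e+00  2.26101793e-05
  1.31636501e+00 -7.88221827e-01] 0.5314902452342325
[-31.24   1.72   0.84] [-56.15   1.74   3.45]
```

Call:
apply_moves(
  increments=[
    [[-5.6, 0, 0.3], [0, 0, 0], 0],
    [[-5.6, 0, 0.3], [0, 0, 0], 0],
    [[-5.6, 0, 0.3], [0, 0, 0], 0],
    [[-5.6, 0, 0.3], [0, 0, 0], 0],
    [[-5.6, 0, 0.3], [0, 0, 0], 0],
  ],
)

```text
t: 3.85
eef_pos: [394.0, -327.7, 310.7]
tcp_rot: [-1.578, 0.004, -2.077]
ft_force: [1.1, -0.0, 1.3]
opening: 0.023
```

Call:
apply_moves(
  increments=[
    [[-5.6, 0, 0.3], [0, 0, 0], 0],
    [[-5.6, 0, 0.3], [0, 0, 0], 0],
    [[-5.6, 0, 0.3], [0, 0, 0], 0],
    [[-4, 0, 0.3], [0, 0, 0], 0],
    [[0, 0, 0], [0, 0, 0], 0],
  ],
)

```text
t: 4.47
eef_pos: [508.9, -142.2, 306.0]
tcp_rot: [-1.584, 0.004, -2.093]
ft_force: [-0.5, -1.0, 0.2]
opening: 0.006
```

Run:
```python
from h import *
s=readout.state();print(s["joints"],s["opening"],s["ft_force"])
print(rel([538,-91,260]),rel([538,-91,213]))
p=read_camera("top");save(p,"t1.png");q=read_camera("side");save(q,"s1.png")
a=p["img"][190:340,280:480];b=q["img"][130:280,240:440]
cv2.imwrite("pics/d.png",cv2.resize(np.hstack([b,a]),(800,300),interpolation=3)[:,:,::-1])
```

```text
[-0.40055721  0.27170466  1.65650264  0.00633876  1.22596249  0.11960198] 0.005752842257307276 [-0.52838331 -0.95026778  0.24512227]
[-5.87  4.62  0.03] [-5.85  9.32  0.1 ]
```

View pics/d.png

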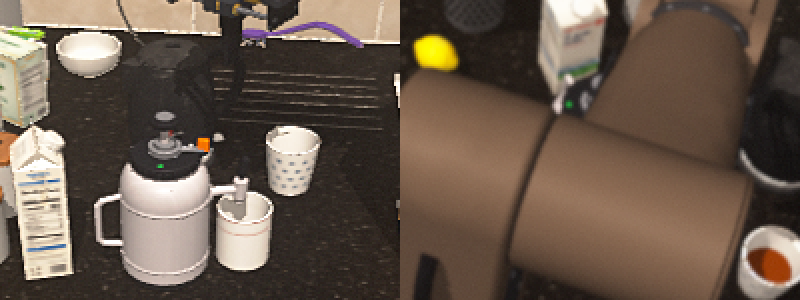

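Call:
apply_moves(
  increments=[
    [[-3.0, 0, 0], [0, 0, 0], 0],
    [[-2.9, 1.0, 0], [0, 0, 0], 0],
    [[0, 3.0, 0], [0, 0, 0], 0],
    [[0, 2.0, 0], [0, 0, 0], 0],
    [[0, 0, 0], [0, 0, 0], 0],
  ],
)

```text
t: 5.2
eef_pos: [535.0, -97.1, 243.4]
tcp_rot: [-1.585, 0.003, -2.11]
ft_force: [-0.5, 0.3, 0.2]
opening: -0.0
```

Run:
```python
from h import *
s=readout.state();print(s["eef_pos"],s["tcp_rot"])
print(rel([538,-91,213]))
q=read_camera("side")
b=q["img"][150:250,270:400]
cv2.imwrite("pics/e.png",cv2.resize(b,(650,500),interpolation=3)[:,:,::-1])
```

```text
[534.99192311 -97.10814728 243.42479228] [-1.58509634  0.00266373 -2.11004869]
[-0.67  3.04 -0.01]
```

View pics/e.png

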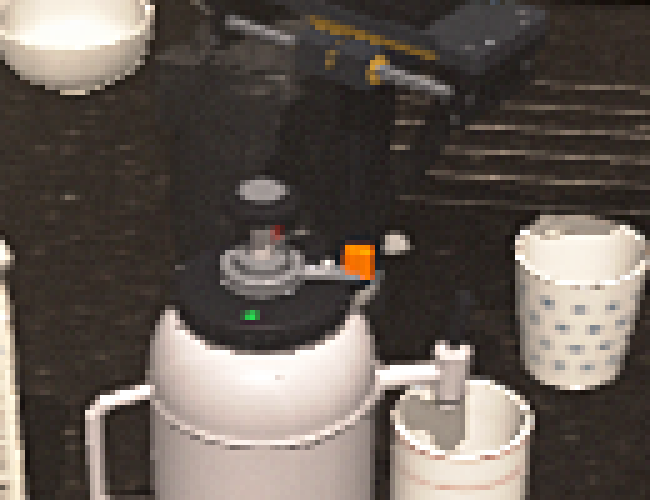

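Call:
apply_moves(
  increments=[
    [[-0.6, 1.0, 0], [0, 0, 0], 0],
    [[0, 1.2, 0], [0, 0, 0], 0],
    [[0, 0.8, 0], [0, 0, 0], 0],
    [[0, 0, 0], [0, 0, 0], 0],
    [[0, 0, 0], [0, 0, 0], 0],
  ],
)

```text
t: 5.88
eef_pos: [538.7, -92.6, 213.9]
tcp_rot: [-1.581, 0.003, -2.112]
ft_force: [0.5, 0.3, 0.3]
opening: 0.005
```

```bash
cat > arc.py <<'E'
from h import *
s=readout.state();print(s["eef_pos"],s["tcp_rot"],s["ft_force"])
R=Ro.from_euler('xyz',s["tcp_rot"]).as_matrix();prev=np.array(s["eef_pos"])
for a in(181,173,165,157,149,141,133,125,121,119,117):
    t=np.radians(a);c=np.array([590,-65.5])+53*np.array([np.cos(t),np.sin(t)])+16*np.array([-np.sin(t),np.cos(t)])
    P=np.array([*c,213]);print(a,P.round(0),"abs",rel(P),"inc",(R.T@(P-prev)/10).round(2));prev=P
E
python3 arc.py
```

```text
[538.68448587 -92.55896534 213.89809965] [-1.58126692  0.00347503 -2.11208842] [0.48066678 0.26145908 0.32032795]
181 [537. -82. 213.] abs [-0.8   0.1  -0.64] inc [-0.8   0.1  -0.64]
173 [535. -75. 213.] abs [-1.34  0.11 -1.19] inc [-0.55  0.01 -0.54]
165 [535. -67. 213.] abs [-1.96  0.11 -1.65] inc [-0.62  0.01 -0.46]
157 [535. -60. 213.] abs [-2.64  0.12 -2.02] inc [-0.68  0.01 -0.37]
149 [536. -52. 213.] abs [-3.36  0.13 -2.29] inc [-0.72  0.01 -0.27]
141 [539. -45. 213.] abs [-4.11  0.13 -2.47] inc [-0.75  0.   -0.17]
133 [542. -38. 213.] abs [-4.88  0.13 -2.53] inc [-0.77  0.   -0.06]
125 [546. -31. 213.] abs [-5.66  0.14 -2.49] inc [-0.77  0.    0.04]
121 [549. -28. 213.] abs [-6.04  0.14 -2.43] inc [-0.38  0.    0.06]
119 [550. -27. 213.] abs [-6.23  0.14 -2.39] inc [-0.19  0.    0.04]
117 [552. -26. 213.] abs [-6.41  0.14 -2.34] inc [-0.19  0.    0.05]
```

Call:
apply_moves(
  increments=[
    [[-0.8, 0.1, -0.65], [0, 0, 0], 0],
    [[-0.55, 0, -0.55], [0, 0, 0], 0],
    [[-0.65, 0, -0.45], [0, 0, 0], 0],
    [[-0.7, 0, -0.35], [0, 0, 0], 0],
    [[-0.3, 0, -0.2], [0, 0, 0], 0],
  ],
)

```text
t: 6.5
eef_pos: [535.4, -52.9, 214.0]
tcp_rot: [-1.579, 0.004, -2.112]
ft_force: [0.5, -0.9, -0.3]
opening: 0.003
```

```bash
python3 arc.py
```

```text
[535.36522518 -52.90718105 213.99883522] [-1.57941033  0.00373865 -2.11180194] [ 0.46595825 -0.91618129 -0.26054671]
181 [537. -82. 213.] abs [2.43 0.08 1.69] inc [2.43 0.08 1.69]
173 [535. -75. 213.] abs [1.88 0.08 1.14] inc [-0.55  0.01 -0.54]
165 [535. -67. 213.] abs [1.26 0.09 0.68] inc [-0.62  0.01 -0.46]
157 [535. -60. 213.] abs [0.59 0.1  0.31] inc [-0.68  0.01 -0.37]
149 [536. -52. 213.] abs [-0.13  0.1   0.03] inc [-0.72  0.01 -0.27]
141 [539. -45. 213.] abs [-0.89  0.1  -0.14] inc [-0.75  0.   -0.17]
133 [542. -38. 213.] abs [-1.66  0.11 -0.2 ] inc [-0.77  0.   -0.06]
125 [546. -31. 213.] abs [-2.43  0.11 -0.16] inc [-0.77  0.    0.04]
121 [549. -28. 213.] abs [-2.81  0.11 -0.1 ] inc [-0.38  0.    0.06]
119 [550. -27. 213.] abs [-3.    0.11 -0.06] inc [-0.19  0.    0.04]
117 [552. -26. 213.] abs [-3.19  0.11 -0.01] inc [-0.19  0.    0.05]
```

Call:
apply_moves(
  increments=[
    [[-0.65, 0, -0.15], [0, 0, 0], 0],
    [[-0.65, 0, -0.05], [0, 0, 0], 0],
    [[-0.5, 0, 0], [0, 0, 0], 0],
    [[-0.3, 0, 0.05], [0, 0, 0], 0],
    [[0, 0, 0], [0, 0, 0], 0],
  ],
)

```text
t: 7.12
eef_pos: [545.6, -32.7, 214.0]
tcp_rot: [-1.58, 0.003, -2.112]
ft_force: [0.3, -1.3, 0.6]
opening: 0.001
```

```bash
python3 arc.py | sed -n '1p;8,$p'
python3 - <<'E'
from h import *
q=read_camera("side")
for n in("ring_tab","plunger_top","keg"):
    d=nets.mark_of(q,n)
    for e in d[:1]:print(n,w(q,e["point"]).round(0),round(e["confidence"],2))
b=q["img"][150:250,270:400]
cv2.imwrite("pics/f.png",cv2.resize(b,(650,500),interpolation=3)[:,:,::-1])
E
```

```text
[545.59118868 -32.68014902 213.97980411] [-1.5798332   0.00344934 -2.11153129] [ 0.25776109 -1.27064241  0.61982338]
133 [542. -38. 213.] abs [ 0.6   0.1  -0.04] inc [-0.77  0.   -0.06]
125 [546. -31. 213.] abs [-0.17  0.1   0.01] inc [-0.77  0.    0.04]
121 [549. -28. 213.] abs [-0.55  0.1   0.07] inc [-0.38  0.    0.06]
119 [550. -27. 213.] abs [-0.74  0.1   0.11] inc [-0.19  0.    0.04]
117 [552. -26. 213.] abs [-0.93  0.1   0.16] inc [-0.19  0.    0.05]
ring_tab [559. -18. 219.] 0.71
plunger_top [589. -67. 261.] 0.51
keg [588. -61.  -1.] 0.6
```

View pics/f.png

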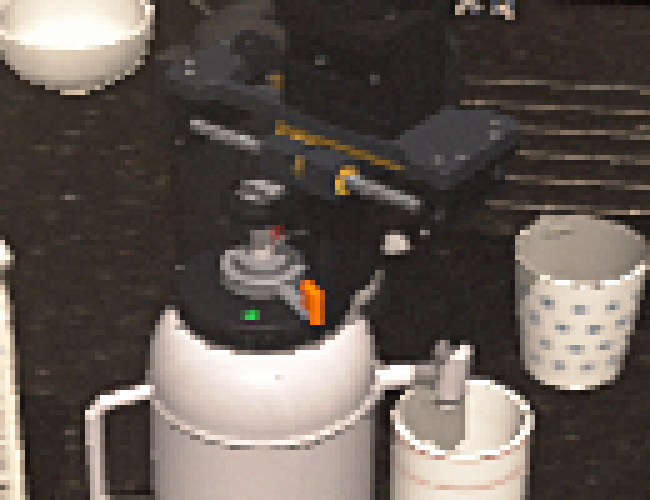

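The tab, at crop (313,303), is now near the green dot at (251,315), and the fingers are behind it. I'll push in small steps until the force shows the stop.

Call:
apply_moves(
  increments=[
    [[-0.25, 0, 0.05], [0, 0, 0], 0],
    [[-0.2, 0, 0.03], [0, 0, 0], 0],
    [[-0.15, 0, 0.03], [0, 0, 0], 0],
    [[0, 0, 0], [0, 0, 0], 0],
    [[0, 0, 0], [0, 0, 0], 0],
  ],
)

```text
t: 7.95
eef_pos: [549.6, -28.3, 214.0]
tcp_rot: [-1.58, 0.003, -2.112]
ft_force: [-0.6, -1.4, -0.6]
opening: 0.002
```

Call:
apply_moves(
  increments=[
    [[-0.2, 0, 0.04], [0, 0, 0], 0],
    [[-0.2, 0, 0.05], [0, 0, 0], 0],
    [[0, 0, 0], [0, 0, 0], 0],
    [[0, 0, 0], [0, 0, 0], 0],
    [[0, 0, 0], [0, 0, 0], 0],
  ],
)

```text
t: 8.57
eef_pos: [552.6, -25.1, 214.0]
tcp_rot: [-1.58, 0.003, -2.112]
ft_force: [-0.2, -1.1, -0.0]
opening: 0.003
```

Run:
```python
from h import *
print(readout.state()["ft_force"])
for i in range(3):
  q=read_camera("side")
  for n in("ring_tab","keg","mug_red"):
    d=nets.mark_of(q,n)
    for e in d[:1]:
        v=w(q,e["point"]);print(n,v.round(0),round(e["confidence"],2),np.degrees(np.arctan2(v[1]+65.5,v[0]-590)).round(0))
```

```text
[-0.15886801 -1.06741032 -0.01847372]
ring_tab [569. -13. 216.] 0.58 111.0
keg [589. -61.  -1.] 0.64 106.0
mug_red [ 488. -117.   -0.] 0.89 -153.0
ring_tab [567. -14. 216.] 0.66 114.0
keg [589. -64.   2.] 0.71 123.0
mug_red [ 489. -118.    0.] 0.79 -153.0
ring_tab [569. -13. 217.] 0.53 111.0
keg [590. -61.  -2.] 0.57 95.0
mug_red [ 487. -114.    1.] 0.84 -155.0
```

Call:
apply_moves(
  increments=[
    [[-0.25, 0, 0.15], [0, 0, 0], 0],
    [[-0.2, 0, 0.15], [0, 0, 0], 0],
    [[0, 0, 0], [0, 0, 0], 0],
    [[0, 0, 0], [0, 0, 0], 0],
    [[0, 0, 0], [0, 0, 0], 0],
  ],
)

```text
t: 9.8
eef_pos: [556.3, -22.7, 213.8]
tcp_rot: [-1.583, 0.001, -2.112]
ft_force: [-2.2, -0.9, 2.2]
opening: 0.001
```

Run:
```python
from h import *
print(readout.state()["ft_force"])
for i in range(2):
  q=read_camera("side")
  for n in("ring_tab","keg","mug_red"):
    d=nets.mark_of(q,n)
    for e in d[:1]:
        v=w(q,e["point"]);print(n,v.round(0),round(e["confidence"],2),np.degrees(np.arctan2(v[1]+65.5,v[0]-590)).round(0))
```

```text
[-2.22544567 -0.90083296  2.19414223]
ring_tab [573. -12. 217.] 0.55 108.0
keg [584. -62.   2.] 0.57 150.0
mug_red [ 487. -117.   -2.] 0.91 -153.0
ring_tab [576. -11. 218.] 0.4 104.0
keg [589. -64.   2.] 0.87 125.0
mug_red [ 490. -116.   -1.] 0.98 -153.0
```

Call:
apply_moves(
  increments=[
    [[-0.2, 0, 0.15], [0, 0, 0], 0],
    [[-0.15, 0, 0.15], [0, 0, 0], 0],
    [[0, 0, 0], [0, 0, 0], 0],
    [[0, 0, 0], [0, 0, 0], 0],
    [[0, 0, 0], [0, 0, 0], 0],
  ],
)

```text
t: 10.82
eef_pos: [559.0, -20.5, 213.6]
tcp_rot: [-1.588, -0.001, -2.112]
ft_force: [-3.6, -1.0, 2.3]
opening: 0.003
```

Run:
```python
from h import *
print(readout.state()["ft_force"])
q=read_camera("side")
for n in("ring_tab","keg","plunger_top"):
    d=nets.mark_of(q,n)
    for e in d[:1]:
        v=w(q,e["point"]);print(n,v.round(0),round(e["confidence"],2),np.degrees(np.arctan2(v[1]+65.5,v[0]-590)).round(0))
b=q["img"][150:250,270:400]
cv2.imwrite("pics/g.png",cv2.resize(b,(650,500),interpolation=3)[:,:,::-1])
```

```text
[-3.61114089 -1.00458999  2.28401401]
ring_tab [576.  -8. 218.] 0.66 104.0
keg [589. -63.  -1.] 0.94 101.0
plunger_top [592. -61. 261.] 0.69 63.0
```

View pics/g.png

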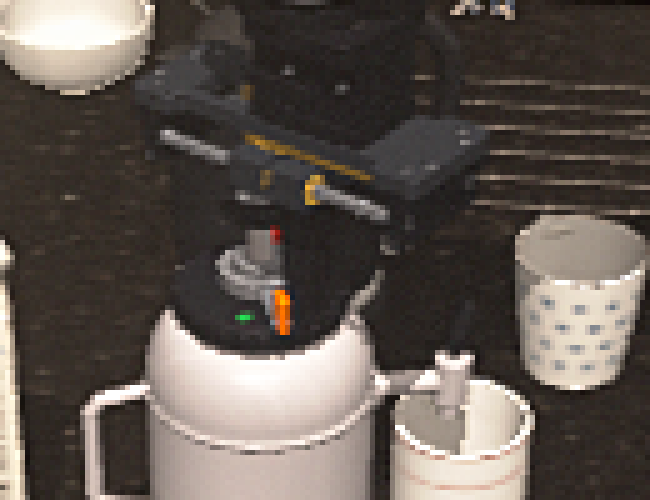

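Call:
apply_moves(
  increments=[
    [[0.5, 0, -0.5], [0, 0, 0], 0],
    [[0.2, -1.5, -0.2], [0, 0, 0], 0],
    [[0, -3, 0], [0, 0, 0], 0],
    [[0, -3.5, 0], [0, 0, 0], 0],
    [[0, 0, 0], [0, 0, 0], 0],
  ],
)

```text
t: 11.65
eef_pos: [551.1, -23.7, 299.2]
tcp_rot: [-1.584, 0.003, -2.112]
ft_force: [-0.1, -0.3, 0.8]
opening: 0.008
```

Run:
```python
from h import *
s=readout.state();print(s["ft_force"],s["eef_pos"],s["tcp_rot"])
L={}
for i in range(4):
  q=read_camera("side")
  for n in("ring_tab","keg","plunger_top","pressure_pin","mug_red"):
    d=nets.mark_of(q,n)
    if d and d[0]["confidence"]>.4: L.setdefault(n,[]).append(w(q,d[0]["point"]))
for n in L: print(n,np.round(L[n],0).tolist(),np.median(L[n],0).round(1))
k=(np.median(L["plunger_top"],0)[:2] if "plunger_top" in L else np.median(L["keg"],0)[:2])
print(rel([*k,275]))
b=q["img"][150:250,270:400]
cv2.imwrite("pics/h.png",cv2.resize(b,(650,500),interpolation=3)[:,:,::-1])
```

```text
[-0.08605581 -0.26513205  0.79618917] [551.06298519 -23.67301083 299.16822428] [-1.58366101  0.00259731 -2.1121472 ]
ring_tab [[576.0, -10.0, 217.0], [574.0, -10.0, 218.0], [577.0, -12.0, 215.0], [576.0, -9.0, 217.0]] [576.2  -9.6 217. ]
keg [[589.0, -61.0, -2.0], [592.0, -59.0, -2.0], [588.0, -63.0, -2.0], [589.0, -60.0, 0.0]] [588.7 -60.5  -2.1]
plunger_top [[593.0, -67.0, 260.0], [491.0, 426.0, 2.0], [593.0, -64.0, 263.0], [684.0, 370.0, -0.0]] [593.  153.3 130.6]
mug_red [[487.0, -116.0, 1.0], [488.0, -115.0, -2.0], [485.0, -117.0, -0.0]] [ 4.867e+02 -1.155e+02 -3.000e-01]
[-17.37   2.19  -5.4 ]
```

View pics/h.png

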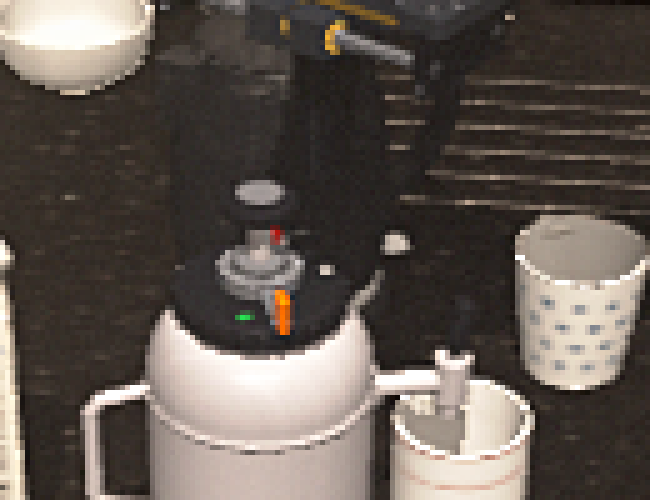

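Run:
```python
from h import *
print(rel([592,-65,266]))
```

```text
[1.4  2.88 5.78]
```

Call:
apply_moves(
  increments=[
    [[0.7, 0, 3.0], [0, 0, 0], 0],
    [[0.7, 0, 2.8], [0, 0, 0], 0],
    [[0, 1.5, 0], [0, 0, 0], 0],
    [[0, 1.2, 0], [0, 0, 0], 0],
    [[0, 0, 0], [0, 0, 0], 0],
  ],
)

```text
t: 13.48
eef_pos: [592.2, -65.1, 266.0]
tcp_rot: [-1.59, 0.0, -2.111]
ft_force: [-0.5, -0.0, 0.8]
opening: 0.006
```

Run:
```python
from h import *
print(rel([592,-65,260]))
q=read_camera("side")
b=q["img"][150:250,270:400]
cv2.imwrite("pics/i.png",cv2.resize(b,(650,500),interpolation=3)[:,:,::-1])
```

```text
[ 0.    0.6  -0.01]
```

View pics/i.png

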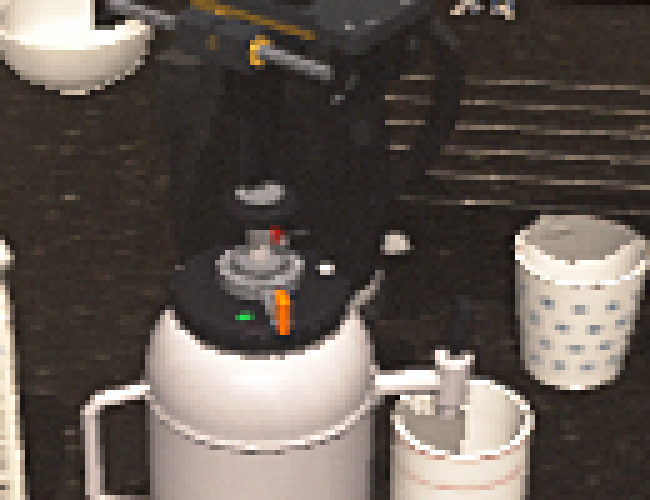

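Call:
apply_moves(
  increments=[
    [[0, 1.0, 0], [0, 0, 0], 0],
    [[0, 1.0, 0], [0, 0, 0], 0],
    [[0, 0.8, 0], [0, 0, 0], 0],
    [[0, 0.3, 0], [0, 0, 0], 0],
    [[0, 0, 0], [0, 0, 0], 0],
  ],
)

```text
t: 14.15
eef_pos: [592.8, -64.9, 239.1]
tcp_rot: [-1.579, 0.002, -2.109]
ft_force: [-2.0, -0.4, 9.6]
opening: 0.006
```

Call:
apply_moves(
  increments=[
    [[0, 0.3, 0], [0, 0, 0], 0],
    [[0, 0.3, 0], [0, 0, 0], 0],
    [[0, -1.5, 0], [0, 0, 0], 0],
    [[0, -1.5, 0], [0, 0, 0], 0],
    [[0, 0, 0], [0, 0, 0], 0],
  ],
)

```text
t: 14.78
eef_pos: [593.0, -64.7, 269.9]
tcp_rot: [-1.571, 0.004, -2.108]
ft_force: [0.4, 1.0, 0.4]
opening: 0.005
```

Run:
```python
from h import *
print(rel([592,-65,265]))
q=read_camera("side")
for n in("pressure_pin","plunger_top","ring_tab","keg"):
    for e in nets.mark_of(q,n)[:1]: print(n,w(q,e["point"]).round(0),round(e["confidence"],2))
```

```text
[ 0.08  0.49 -0.07]
plunger_top [590. -64. 260.] 0.56
ring_tab [578.  -9. 218.] 0.43
keg [590. -60.  -0.] 0.9
```

Call:
apply_moves(
  increments=[
    [[0, 1.6, 0], [0, 0, 0], 0],
    [[0, 1.5, 0], [0, 0, 0], 0],
    [[0, 0.4, 0], [0, 0, 0], 0],
    [[0, 0.2, 0], [0, 0, 0], 0],
    [[0, 0, 0], [0, 0, 0], 0],
  ],
)

```text
t: 15.65
eef_pos: [593.6, -65.0, 238.7]
tcp_rot: [-1.561, 0.006, -2.108]
ft_force: [-5.1, 2.4, 8.2]
opening: 0.002
```

Call:
apply_moves(
  increments=[
    [[0, -1.5, 0], [0, 0, 0], 0],
    [[0, -1.5, 0], [0, 0, 0], 0],
    [[0, 0, 0], [0, 0, 0], 0],
    [[0, 1.5, 0], [0, 0, 0], 0],
    [[0, 1.5, 0], [0, 0, 0], 0],
  ],
)

```text
t: 16.27
eef_pos: [593.9, -65.1, 238.0]
tcp_rot: [-1.56, 0.006, -2.108]
ft_force: [-2.9, 0.8, 25.5]
opening: 0.007
```

Call:
apply_moves(
  increments=[
    [[0, 0.4, 0], [0, 0, 0], 0],
    [[0, 0.2, 0], [0, 0, 0], 0],
    [[0, -1.5, 0], [0, 0, 0], 0],
    [[0, -1.5, 0], [0, 0, 0], 0],
    [[0, 0, 0], [0, 0, 0], 0],
  ],
)

```text
t: 16.9
eef_pos: [593.5, -65.1, 266.6]
tcp_rot: [-1.554, 0.008, -2.108]
ft_force: [0.1, 0.2, 0.6]
opening: 0.008
```

Run:
```python
from h import *
print(rel([592,-65,268]))
for i in range(3):
  q=read_camera("side")
  for n in("pressure_pin","keg","ring_tab"):
    for e in nets.mark_of(q,n)[:1]: print(n,w(q,e["point"]).round(0),round(e["confidence"],2))
b=q["img"][160:230,290:380]
cv2.imwrite("pics/j.png",cv2.resize(b,(720,560),interpolation=3)[:,:,::-1])
```

```text
[ 0.06 -0.14 -0.13]
keg [591. -62.  -2.] 0.97
ring_tab [577.  -7. 218.] 0.41
keg [592. -61.  -1.] 0.88
ring_tab [576.  -6. 216.] 0.68
keg [589. -62.  -4.] 0.87
ring_tab [576.  -8. 217.] 0.49
```

View pics/j.png

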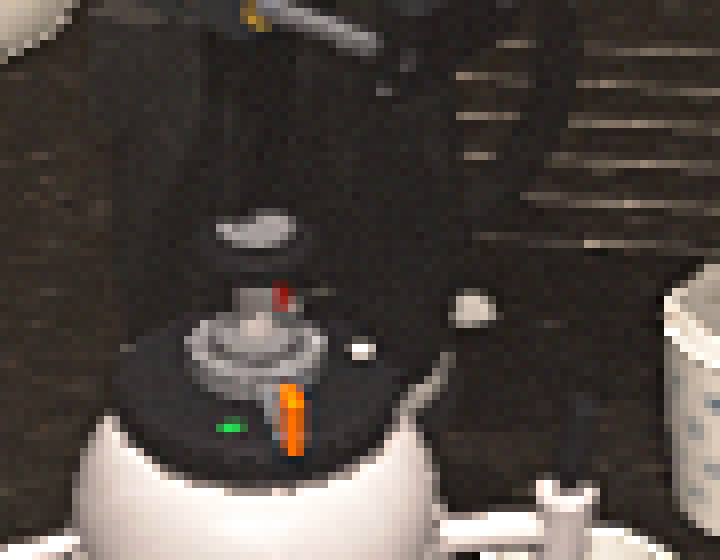

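Strokes register: the plunger bottoms at z≈238 with a force peak of 25 N. I'll keep pumping.

Call:
apply_moves(
  increments=[
    [[0, 1.4, -0.1], [0.5, 0, 0], 0],
    [[0, 1.4, 0], [0, 0, 0], 0],
    [[0, 0.4, 0], [0, 0, 0], 0],
    [[0, 0.2, 0], [0, 0, 0], 0],
    [[0, -1.5, 0], [0, 0, 0], 0],
  ],
)

```text
t: 18.12
eef_pos: [593.9, -65.0, 253.5]
tcp_rot: [-1.537, 0.01, -2.107]
ft_force: [0.2, -0.2, 2.0]
opening: 0.007
```

Call:
apply_moves(
  increments=[
    [[0, -1.4, 0], [0, 0, 0], 0],
    [[0, 0, 0], [0, 0, 0], 0],
    [[0, 1.5, 0], [0, 0, 0], 0],
    [[0, 1.4, 0], [0, 0, 0], 0],
    [[0, 0.4, 0], [0, 0, 0], 0],
  ],
)

```text
t: 18.75
eef_pos: [595.4, -65.5, 237.7]
tcp_rot: [-1.53, 0.012, -2.107]
ft_force: [-14.3, 2.2, 57.8]
opening: 0.005
```

Call:
apply_moves(
  increments=[
    [[0, 0.2, 0], [0, 0, 0], 0],
    [[0, -1.5, 0], [0, 0, 0], 0],
    [[0, -1.4, 0], [0, 0, 0], 0],
    [[0, 0, 0], [0, 0, 0], 0],
    [[0, 0, 0], [0, 0, 0], 0],
  ],
)

```text
t: 19.38
eef_pos: [593.5, -65.0, 264.1]
tcp_rot: [-1.531, 0.011, -2.107]
ft_force: [0.3, -0.5, -0.4]
opening: 0.01
```

Run:
```python
from h import *
print(rel([592,-65,268]),readout.state()["tcp_rot"])
q=read_camera("side")
for n in("keg","ring_tab","plunger_top"):
    for e in nets.mark_of(q,n)[:1]: print(n,w(q,e["point"]).round(0),round(e["confidence"],2))
```

```text
[ 0.07 -0.4  -0.11] [-1.53137327  0.01105208 -2.10688482]
keg [591. -63.  -0.] 0.75
ring_tab [575.  -9. 215.] 0.43
plunger_top [594. -66. 262.] 0.63
```

Call:
apply_moves(
  increments=[
    [[0, -0.5, -0.1], [-2.3, 0, 0], 0],
    [[0, 1.5, 0], [0, 0, 0], 0],
    [[0, 1.3, 0], [0, 0, 0], 0],
    [[0, 0.2, 0], [0, 0, 0], 0],
    [[0, 0.2, 0], [0, 0, 0], 0],
  ],
)

```text
t: 20.2
eef_pos: [594.0, -64.8, 237.9]
tcp_rot: [-1.562, 0.012, -2.107]
ft_force: [-9.5, 1.6, 39.9]
opening: 0.009
```

Call:
apply_moves(
  increments=[
    [[0, -1.5, 0], [0, 0, 0], 0],
    [[0, -1.5, 0], [0, 0, 0], 0],
    [[0, 0, 0], [0, 0, 0], 0],
    [[0, 1.5, 0], [0, 0, 0], 0],
    [[0, 1.3, 0], [0, 0, 0], 0],
  ],
)

```text
t: 20.82
eef_pos: [593.8, -64.8, 238.0]
tcp_rot: [-1.559, 0.013, -2.106]
ft_force: [-3.0, -0.6, 31.0]
opening: 0.006
```

Call:
apply_moves(
  increments=[
    [[0, 0.3, 0], [0, 0, 0], 0],
    [[0, 0.2, 0], [0, 0, 0], 0],
    [[0, -1.5, 0], [0, 0, 0], 0],
    [[0, -1.5, 0], [0, 0, 0], 0],
    [[0, 0, 0], [0, 0, 0], 0],
  ],
)

```text
t: 21.45
eef_pos: [593.1, -64.9, 266.2]
tcp_rot: [-1.553, 0.014, -2.106]
ft_force: [0.4, 0.6, -0.1]
opening: 0.002
```

Run:
```python
from h import *
print(rel([592,-65,268]),readout.state()["tcp_rot"])
```

```text
[ 0.06 -0.18 -0.09] [-1.55337205  0.01373499 -2.10613068]
```

Call:
apply_moves(
  increments=[
    [[0, 1.4, -0.1], [0, 0, 0], 0],
    [[0, 1.4, 0], [0, 0, 0], 0],
    [[0, 0.3, 0], [0, 0, 0], 0],
    [[0, 0.2, 0], [0, 0, 0], 0],
    [[0, -2.0, 0], [0, 0, 0], 0],
  ],
)

```text
t: 22.08
eef_pos: [593.2, -65.1, 256.7]
tcp_rot: [-1.544, 0.015, -2.106]
ft_force: [0.0, 0.0, 0.2]
opening: 0.005
```

Call:
apply_moves(
  increments=[
    [[0, -4, 0], [0, 0, 0], 0],
    [[0, -4, 0], [0, 0, 0], 0],
    [[5, 0, 0], [0, 0, 0], 0],
    [[5, 0, 0], [0, 0, 0], 0],
    [[5, 0, 0], [0, 0, 0], 0],
  ],
)

```text
t: 22.7
eef_pos: [512.6, -194.7, 328.1]
tcp_rot: [-1.553, 0.013, -2.101]
ft_force: [0.7, -0.6, -0.8]
opening: 0.004
```

Call:
apply_moves(
  increments=[
    [[5.6, 0, 0], [0, 0, 0], 0],
    [[5.6, 0, 0], [0, 0, 0], 0],
    [[5.6, 0, 0], [0, 0, 0], 0],
    [[5.6, 0, 0], [0, 0, 0], 0],
    [[5, 0, 0], [0, 0, 0], 0],
  ],
)

```text
t: 23.32
eef_pos: [367.6, -437.3, 313.9]
tcp_rot: [-1.564, 0.016, -2.101]
ft_force: [0.8, -0.3, 0.5]
opening: 0.002
```

Run:
```python
from h import *
ims=[]
for c in("side","top"):
  for i in range(2):
    q=read_camera(c)
    for n in("keg","ring_tab","plunger_top","pressure_pin","mug_red","milk","mug_dots"):
      for e in nets.mark_of(q,n)[:1]: print(c,n,w(q,e["point"]).round(0),round(e["confidence"],2))
  x,y=(290,170) if c=="side" else (335,215)
  ims.append(cv2.resize(q["img"][y:y+75,x:x+80],(400,375),interpolation=3))
cv2.imwrite("pics/k.png",np.hstack(ims)[:,:,::-1])
```

```text
side keg [589. -62.  -2.] 0.67
side ring_tab [576.  -7. 219.] 0.43
side plunger_top [591. -64. 261.] 0.44
side mug_red [ 487. -116.   -0.] 0.96
side milk [774. -50.  -0.] 0.88
side mug_dots [ 412. -325.   -3.] 0.79
side keg [590. -64.   1.] 0.93
side ring_tab [574. -12. 214.] 0.46
side plunger_top [590. -64. 264.] 0.6
side pressure_pin [590. -61.  -1.] 0.47
side mug_red [ 487. -119.   -1.] 0.75
side milk [770. -50.   1.] 0.56
side mug_dots [ 410. -321.   -2.] 0.96
top ring_tab [575. -12. 220.] 0.48
top milk [763. -51.   4.] 0.56
top keg [492. 424.  -3.] 0.6
top ring_tab [573. -14. 220.] 0.38
top milk [766. -49.   5.] 0.92
```

View pics/k.png

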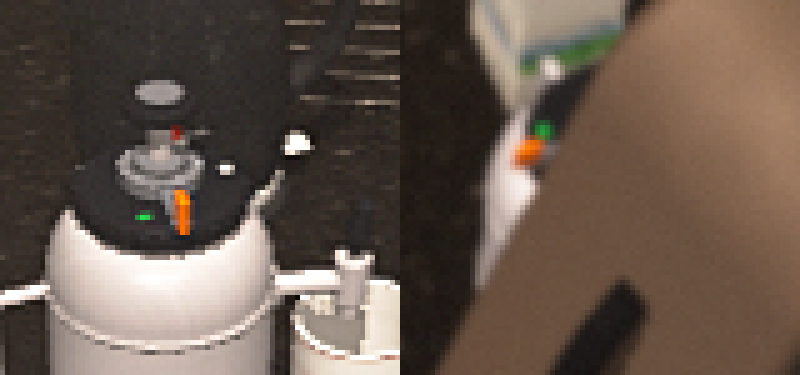

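Call:
apply_moves(
  increments=[
    [[5.6, 0, 0], [0, 0, 0], 0],
    [[5.6, 0, 0], [0, 0, 0], 0],
    [[5.0, 0, 0], [0, 0, 0], 0],
    [[0, 0, 0], [0, 0, 0], 0],
    [[0, 0, 0], [0, 0, 0], 0],
  ],
)

```text
t: 25.55
eef_pos: [285.6, -579.3, 313.5]
tcp_rot: [-1.561, 0.015, -2.098]
ft_force: [0.8, -0.4, -0.4]
opening: 0.007
```

Run:
```python
from h import *
A=[]
for c in("side","top"):
  q=read_camera(c); save(q,c+"2.png")
  old=cv2.imread(f"pics/{c}0.png")[:,:,::-1]
  for a in(272,279,286):
    t=np.radians(a);P=np.array([590+36*np.cos(t),-65+36*np.sin(t),0])
    print(c,a,proj(q,[P+[0,0,z] for z in(204,211.5,215,227.5)]).round(1).tolist())
  for lab,im in(("old",old),("new",q["img"])):
    h=im.astype(int);m=(h[...,0]>100)&(h[...,1]<75)&(h[...,2]<75);m[:180]=0;m[270:]=0;m[:,:310]=0;m[:,410:]=0
    ys,xs=np.nonzero(m);print(c,lab,sorted(zip(xs.tolist(),ys.tolist())))
  x,y=(305,175) if c=="side" else (355,215)
  A.append(np.hstack([cv2.resize(im[y:y+38,x:x+50],(400,300),interpolation=0) for im in(old,q["img"])]))
cv2.imwrite("pics/l.png",np.vstack(A)[:,:,::-1])
```

```text
side 272 [[323.2, 198.7], [323.2, 196.4], [323.2, 195.4], [323.2, 191.5]]
side 279 [[321.6, 198.7], [321.6, 196.4], [321.6, 195.3], [321.6, 191.5]]
side 286 [[320.1, 198.8], [320.1, 196.5], [320.1, 195.4], [320.1, 191.6]]
side old [(325, 195), (325, 196), (338, 201), (338, 202), (344, 204)]
side new [(324, 197), (325, 196), (325, 197)]
top 272 [[391.3, 241.4], [391.6, 240.0], [391.7, 239.3], [392.3, 237.0]]
top 279 [[391.0, 240.0], [391.3, 238.6], [391.4, 238.0], [392.0, 235.6]]
top 286 [[390.5, 238.6], [390.8, 237.3], [390.9, 236.6], [391.5, 234.2]]
top old [(315, 180), (316, 180), (354, 180), (354, 181), (354, 182), (355, 180), (355, 181), (356, 180), (356, 181), (357, 180), (358, 180), (359, 180), (360, 180), (382, 259), (383, 254), (383, 255), (383, 258), (383, 259), (390, 239), (391, 238), (391, 239), (391, 240), (391, 241), (392, 238), (392, 239), (392, 240), (392, 241), (393, 238), (393, 239), (393, 240), (393, 241), (394, 239), (394, 240), (406, 188), (409, 189)]
top new [(315, 180), (316, 180), (317, 180), (354, 180), (354, 181), (354, 182), (355, 180), (355, 181), (356, 180), (356, 181), (357, 180), (358, 180), (359, 180), (360, 246), (360, 247), (361, 242), (361, 246), (361, 247), (361, 248), (362, 246), (362, 247), (389, 240), (390, 237), (390, 238), (390, 239), (390, 240), (390, 241), (391, 237), (391, 238), (391, 239), (391, 240), (391, 241), (392, 237), (392, 238), (392, 239), (392, 240), (392, 241), (393, 237), (393, 238), (393, 239), (393, 240), (406, 188), (408, 189), (409, 189)]
```

View pics/l.png

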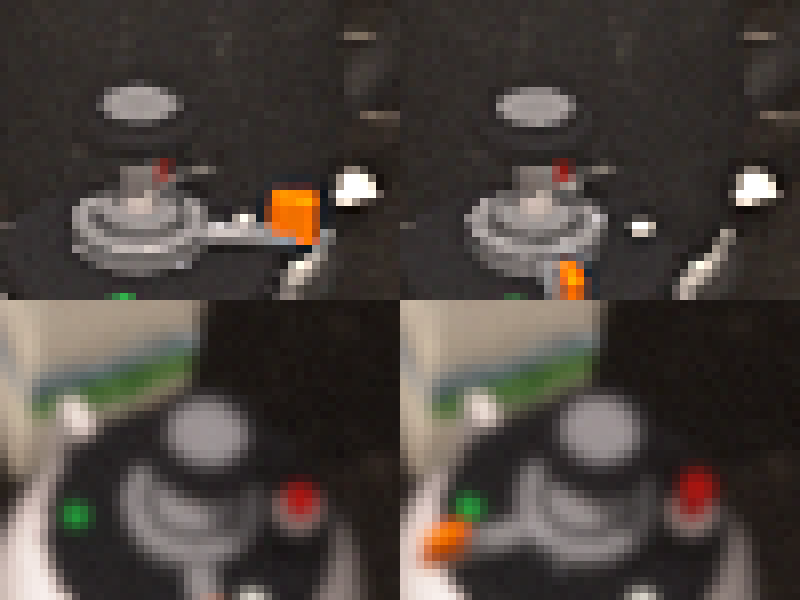

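Run:
```python
from h import *
for c,xs,ys in(("side",range(322,329),range(193,201)),("top",range(388,396),range(234,247))):
  for l in "02":
    im=cv2.imread(f"pics/{c}{l}.png")[:,:,::-1];print(c,l,list(xs))
    for y in ys: print(y," ".join("%3d,%3d,%3d"%tuple(im[y,x]) for x in xs))
```

```text
side 0 [322, 323, 324, 325, 326, 327, 328]
193  49, 46, 44  53, 49, 48  47, 45, 40  44, 43, 40  44, 41, 43  40, 36, 34  38, 38, 36
194  39, 34, 34  38, 36, 37  44, 42, 39  42, 36, 35  45, 42, 38  38, 32, 30  46, 45, 39
195  49, 46, 43  69, 66, 66  88, 62, 55 109, 36, 30  75, 37, 34  39, 37, 34  36, 32, 32
196 133,122,116 132,125,118 152, 92, 87 124, 46, 41  70, 45, 45  77, 74, 71  81, 75, 70
197 123,113,107 123,115,110 130, 82, 79 150, 76, 68 137,105, 99  92, 87, 84  65, 60, 58
198 117,106,102 122,114,107 115, 91, 87 118,103,100  90, 88, 85  42, 38, 40  32, 28, 28
199 116,103, 98 175,160,151 140,129,124  90, 86, 86  89, 85, 84  81, 77, 76  65, 62, 60
200 208,191,179 198,181,169 137,125,119 144,136,134 126,119,116  79, 77, 75 153,146,143
side 2 [322, 323, 324, 325, 326, 327, 328]
193  58, 53, 55  58, 55, 54  52, 49, 48  50, 46, 45  49, 45, 44  44, 41, 39  46, 39, 37
194  44, 42, 39  40, 39, 36  44, 39, 40  41, 38, 37  38, 35, 30  40, 38, 33  47, 41, 41
195  40, 35, 33  38, 37, 32  78, 34, 29  94, 30, 24  63, 37, 35  37, 34, 33  36, 33, 31
196 135,126,121 134,130,124 150, 79, 74 137, 2
[... 2387 characters left out ...]

240  87, 68, 66 114, 69, 65 126, 43, 41 143, 23, 22 146, 32, 30 132, 54, 50  89, 50, 48  50, 37, 34
241  98, 80, 77 128, 87, 83 130, 58, 54 135, 42, 37 141, 57, 52 133, 80, 76  98, 74, 72  63, 53, 52
242  92, 80, 76 125, 98, 94 135, 89, 85 140, 81, 79 141, 90, 87 129, 98, 93  95, 79, 78  64, 58, 55
243  75, 65, 63 107, 91, 86 128,102, 97 137,106,101 134,110,104 110, 94, 88  74, 65, 64  58, 53, 51
244  47, 42, 41  74, 65, 64  96, 85, 81 109, 94, 91 100, 86, 83  74, 67, 64  52, 47, 45  58, 50, 50
245  29, 27, 23  43, 37, 35  49, 43, 43  58, 50, 49  51, 43, 46  42, 37, 35  34, 31, 30  60, 53, 52
246  28, 25, 23  30, 26, 25  29, 28, 25  32, 29, 27  30, 27, 25  31, 26, 27  35, 32, 31  64, 59, 55
```

The top view puts the pin roughly 12 mm out, which isn't clearly full, and I can't make out a white band. Extra strokes do no harm, so I'll go back and pump some more.

Run:
```python
from h import *
print(rel([592,-65,310]),readout.state()["tcp_rot"])
```

```text
[-59.8    1.27   0.64] [-1.56136467  0.01498406 -2.09710072]
```

Call:
apply_moves(
  increments=[
    [[-5.6, 0, 0.1], [0, 0, 0], 0],
    [[-5.6, 0, 0.1], [0, 0, 0], 0],
    [[-5.6, 0, 0.1], [0, 0, 0], 0],
    [[-5.6, 0, 0.1], [0, 0, 0], 0],
    [[-5.6, 0, 0.1], [0, 0, 0], 0],
  ],
)

```text
t: 26.28
eef_pos: [435.0, -330.1, 318.9]
tcp_rot: [-1.559, 0.015, -2.096]
ft_force: [1.3, -0.1, 0.9]
opening: 0.006
```

Call:
apply_moves(
  increments=[
    [[-5.6, 0, 0.1], [0, 0, 0], 0],
    [[-5.6, 0, 0.1], [0, 0, 0], 0],
    [[-5.6, 0, 0.1], [0, 0, 0], 0],
    [[-5.6, 0, 0.1], [0, 0, 0], 0],
    [[-4, 0, 0.1], [0, 0, 0], 0],
  ],
)

```text
t: 26.9
eef_pos: [574.5, -88.9, 325.9]
tcp_rot: [-1.554, 0.015, -2.088]
ft_force: [0.6, 0.3, -0.6]
opening: 0.003
```

Run:
```python
from h import *
print(rel([591,-65,266]),readout.state()["tcp_rot"])
```

```text
[-2.8   6.04  0.15] [-1.55428108  0.01549176 -2.08792727]
```

Call:
apply_moves(
  increments=[
    [[-1.5, 2, 0.1], [-0.9, 0, -0.8], 0],
    [[-1.2, 2, 0.1], [0, 0, 0], 0],
    [[0, 2.0, 0], [0, 0, 0], 0],
    [[0, 0, 0], [0, 0, 0], 0],
    [[0, 0, 0], [0, 0, 0], 0],
  ],
)

```text
t: 27.52
eef_pos: [589.3, -61.6, 262.3]
tcp_rot: [-1.573, -0.002, -2.081]
ft_force: [-0.3, 0.3, -0.7]
opening: 0.004
```

Run:
```python
from h import *
print(rel([591,-65,266]),readout.state()["tcp_rot"])
```

```text
[ 0.22 -0.37  0.31] [-1.57348282e+00 -1.54099421e-03 -2.08086412e+00]
```

Each stroke goes right to the bottom, holds, then comes well up and waits.

Call:
apply_moves(
  increments=[
    [[0.2, -0.4, 0.3], [0, 0, 0], 0],
    [[0, 1.5, 0], [0, 0, 0], 0],
    [[0, 1.2, 0], [0, 0, 0], 0],
    [[0, 0.4, 0], [0, 0, 0], 0],
    [[0, 0.3, 0], [0, 0, 0], 0],
  ],
)

```text
t: 28.15
eef_pos: [592.8, -66.1, 237.9]
tcp_rot: [-1.562, 0.003, -2.082]
ft_force: [-11.1, 2.4, 40.7]
opening: 0.003
```

Call:
apply_moves(
  increments=[
    [[0, 0.3, 0], [0, 0, 0], 0],
    [[0, -1.5, 0], [0, 0, 0], 0],
    [[0, -1.8, 0], [0, 0, 0], 0],
    [[0, 0, 0], [0, 0, 0], 0],
    [[0, 0, 0], [0, 0, 0], 0],
  ],
)

```text
t: 28.78
eef_pos: [592.0, -66.4, 271.3]
tcp_rot: [-1.558, 0.004, -2.083]
ft_force: [0.5, -0.2, -0.2]
opening: 0.006
```

Call:
apply_moves(
  increments=[
    [[0, 1.6, 0], [0, 0, 0], 0],
    [[0, 1.3, 0], [0, 0, 0], 0],
    [[0, 0.3, 0], [0, 0, 0], 0],
    [[0, 0.3, 0], [0, 0, 0], 0],
    [[0, 0.3, 0], [0, 0, 0], 0],
  ],
)

```text
t: 29.4
eef_pos: [594.1, -67.0, 238.0]
tcp_rot: [-1.546, 0.007, -2.083]
ft_force: [-12.7, 2.5, 41.9]
opening: 0.004
```

Call:
apply_moves(
  increments=[
    [[0, 0.3, 0], [0, 0, 0], 0],
    [[0, -1.5, 0], [0, 0, 0], 0],
    [[0, -1.8, 0], [0, 0, 0], 0],
    [[0, 0, 0], [0, 0, 0], 0],
    [[0, 0, 0], [0, 0, 0], 0],
  ],
)

```text
t: 30.02
eef_pos: [592.2, -66.6, 266.9]
tcp_rot: [-1.547, 0.007, -2.083]
ft_force: [0.2, -0.0, 0.2]
opening: 0.004
```

Run:
```python
from h import *
print(rel([592,-65,268]),readout.state()["tcp_rot"])
```

```text
[-0.13 -0.11 -0.09] [-1.54664969  0.00733329 -2.08302083]
```

Two more strokes, then retreat and compare.

Call:
apply_moves(
  increments=[
    [[-0.1, 1.4, -0.1], [0, 0, 0], 0],
    [[0, 1.2, 0], [0, 0, 0], 0],
    [[0, 0.3, 0], [0, 0, 0], 0],
    [[0, 0.3, 0], [0, 0, 0], 0],
    [[0, 0.2, 0], [0, 0, 0], 0],
  ],
)

```text
t: 30.65
eef_pos: [593.9, -66.5, 238.1]
tcp_rot: [-1.535, 0.008, -2.082]
ft_force: [-10.9, 1.9, 28.5]
opening: 0.002
```

Call:
apply_moves(
  increments=[
    [[0, -1.5, 0], [-1, 0, 0], 0],
    [[0, -1.8, 0], [0, 0, 0], 0],
    [[0, 0, 0], [0, 0, 0], 0],
    [[0, 1.5, 0], [0, 0, 0], 0],
    [[0, 1.4, 0], [0, 0, 0], 0],
  ],
)

```text
t: 31.28
eef_pos: [593.1, -66.2, 237.4]
tcp_rot: [-1.553, 0.008, -2.082]
ft_force: [-6.5, -2.7, 100.7]
opening: 0.008
```

Call:
apply_moves(
  increments=[
    [[0, 0.3, 0], [0, 0, 0], 0],
    [[0, 0.3, 0], [0, 0, 0], 0],
    [[0, -2, 0], [0, 0, 0], 0],
    [[0, -4, 0], [0, 0, 0], 0],
    [[0, -4, 0], [0, 0, 0], 0],
  ],
)

```text
t: 31.9
eef_pos: [589.9, -65.8, 332.5]
tcp_rot: [-1.553, 0.008, -2.082]
ft_force: [-0.0, -0.1, -0.2]
opening: 0.002
```

Call:
apply_moves(
  increments=[
    [[5.6, 0, 0], [0, 0, 0], 0],
    [[5.6, 0, 0], [0, 0, 0], 0],
    [[5.6, 0, 0], [0, 0, 0], 0],
    [[5.6, 0, 0], [0, 0, 0], 0],
    [[5.6, 0, 0], [0, 0, 0], 0],
  ],
)

```text
t: 32.52
eef_pos: [450.7, -313.5, 320.2]
tcp_rot: [-1.56, 0.009, -2.075]
ft_force: [0.6, 0.6, -0.1]
opening: 0.003
```

Call:
apply_moves(
  increments=[
    [[5.6, 0, 0], [0, 0, 0], 0],
    [[5.6, 0, 0], [0, 0, 0], 0],
    [[5.6, 0, 0], [0, 0, 0], 0],
    [[5.6, 0, 0], [0, 0, 0], 0],
    [[5.6, 0, 0], [0, 0, 0], 0],
  ],
)

```text
t: 33.15
eef_pos: [308.7, -564.9, 303.4]
tcp_rot: [-1.572, 0.016, -2.076]
ft_force: [-0.0, -0.0, -0.4]
opening: 0.009
```

Run:
```python
from h import *
q=read_camera("side");save(q,"side3.png")
for n in("keg","plunger_top","ring_tab"):
    for e in nets.mark_of(q,n)[:1]: print(n,w(q,e["point"]).round(0),round(e["confidence"],2))
save(read_camera("top"),"top3.png")
for c,xs,ys in(("side",range(323,328),range(194,200)),("top",range(389,395),range(234,246))):
  for l in "3":
    im=cv2.imread(f"pics/{c}{l}.png")[:,:,::-1];print(c,l,list(xs))
    for y in ys: print(y," ".join("%3d,%3d,%3d"%tuple(im[y,x]) for x in xs))
A=[]
for c,x,y in(("side",305,175),("top",355,215)):
  A.append(np.hstack([cv2.resize(cv2.imread(f"pics/{c}{l}.png")[y:y+38,x:x+50],(400,300),interpolation=0) for l in"23"]))
cv2.imwrite("pics/m.png",np.vstack(A))
```

```text
keg [590. -61.   1.] 0.75
plunger_top [593. -67. 261.] 0.65
ring_tab [575.  -9. 216.] 0.71
side 3 [323, 324, 325, 326, 327]
194  42, 37, 37  40, 37, 38  45, 42, 40  38, 37, 35  40, 37, 36
195  38, 40, 38  78, 31, 29  95, 30, 29  60, 34, 31  40, 41, 41
196 135,129,122 151, 78, 74 140, 25, 20  82, 43, 38  72, 68, 67
197 122,117,112 141, 71, 67 161, 53, 43 138, 99, 94  90, 86, 84
198 122,115,110 128,102, 96 152,138,131 167,160,150 101, 92, 86
199 160,147,139  91, 88, 86  83, 85, 81  98, 95, 89  66, 61, 59
top 3 [389, 390, 391, 392, 393, 394]
234  30, 28, 28  32, 28, 28  33, 27, 27  31, 26, 23  28, 22, 18  30, 25, 22
235  31, 25, 26  37, 23, 22  50, 26, 25  52, 25, 22  44, 26, 23  34, 26, 21
236  37, 23, 19  71, 25, 25 101, 25, 21 103, 23, 19  79, 27, 24  45, 26, 22
237  55, 25, 23 107, 20, 19 148, 21, 20 149, 22, 14 115, 22, 20  65, 21, 17
238  72, 28, 28 128, 23, 19 166, 25, 21 170, 20, 15 139, 22, 19  88, 26, 23
239  90, 44, 42 127, 29, 27 157, 21, 19 163, 24, 16 140, 32, 28  88, 30, 28
240 113, 69, 65 127, 42, 41 141, 29, 25 149, 34, 32 129, 50, 47  86, 49, 46
241 128, 88, 84 133, 65, 60 138, 49, 43 142, 59, 55 132, 80, 76  98, 75, 71
242 124, 97, 94 139, 96, 94 144, 94, 87 144, 93, 90 130, 98, 96  94, 78, 76
243 106, 91, 88 133,112,106 141,115,109 134,109,105 111, 95, 91  74, 66, 65
244  74, 66, 64  97, 86, 81 108, 94, 92 102, 90, 85  77, 68, 67  49, 45, 42
245  40, 35, 35  48, 43, 42  57, 50, 49  53, 46, 46  40, 36, 36  38, 35, 32
```

Run:
```python
from h import *
for c in("side","top"):
  q=read_camera(c)
  for n in("mug_red","mug_dots","milk","jam","bowl"):
    for e in nets.mark_of(q,n)[:1]: print(c,n,w(q,e["point"]).round(0),round(e["confidence"],2))
print(readout.state()["qvel"]); env.job_done()
```

```text
side mug_red [ 488. -115.   -3.] 0.74
side mug_dots [ 411. -322.   -4.] 0.77
side milk [773. -49.   1.] 0.57
side jam [683. 373.  -2.] 0.82
side bowl [492. 427.   1.] 0.96
top mug_dots [ 409. -322.    2.] 0.55
top milk [763. -49.   5.] 0.66
top jam [677. 374.   1.] 0.71
top bowl [495. 425.   1.] 0.81
[-1.87200882e-03  2.68101912e-03  5.40254904e-05 -1.66640144e-03
  9.04706686e-04  8.73727314e-06]
the job is handed in; nothing more can be done
```

I turned the lock ring clockwise to its stop, pumped the plunger 12 times, pulled the arm well clear and handed the job in at about 33 s of 58. No verdict was reported. I am confident in everything except the pin, which I judge to be fully out but could not confirm directly.

- **Lock ring:** the tab ended next to the green dot. The push force rose from about 1 N to nearly 4 N at the stop, and the keg shifted a millimetre or two and may have turned slightly.
- **Tab angle:** it measured about 75° of travel, a little more than the ring's 70° range. I put that down to the keg turning slightly and to measurement error.
- **Plunger:** most strokes were seen bottoming out, with the fingers at about 238 mm and the force peaking at 25 to 100 N. The 100 N peak was higher than I intended, but under the 120 N wrist limit. At the end the knob was back at about 261 mm, so it is up.
- **Pressure pin:** after 8 strokes the top camera showed it roughly 12 mm higher than at the start, and it may already have been partly out. Four more full strokes added at most about 1 mm, so I take it to be at its limit. The white band was too small to see clearly, and the network never found the pin reliably.
- **Everything else:** the keg, both mugs, the milk, jam and bowl were all measured within about 5 mm of where they started.

I could not view the last comparison picture because the 12-picture limit was reached, so the final pin check used pixel values only.

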